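# Power-cycle the wireless repeater at the power strip

### The job

The plug-in wireless repeater (the block with two stub aerials) has hung: power-cycle it at the power strip. With a light fingertip press rock the switch of its own socket off, leave it off for at least two seconds, then rock it back on and take the hand away. Leave everything plugged in, the other three switches on, and the things round about where they are.

Things in the scene. Friction and masses are not known exactly. Their poses are not given: they have to be found in the camera images.
- socket_strip: White power strip, fixed to the desk: 114 mm deep (its x), 236 mm long (its y), top face 36 mm up. Origin: centre of its underside; x from the switches (robot side) to the sockets, y left along the row, z up. Four stations at y = +81, +27, -27, -81 mm, each with a rocker switch (pivot at x = -26 mm) and its own socket 60 mm behind (x = +34 mm). A flat grommet lies behind its left end.
- switch1 (a joint): Angle (rad) of the leftmost rocker: 0 = ON (the half towards the sockets is down and level, the end towards the robot stands raised), 0.4 = OFF (the other way round). It snaps over by itself past the middle (0.2) and stays; about 3 N on the raised end, pushed down some 3 mm, trips it; fully over it meets a firm stop.
- switch2 (a joint): Angle (rad) of the second from the left rocker: 0 = ON (the half towards the sockets is down and level, the end towards the robot stands raised), 0.4 = OFF (the other way round). It snaps over by itself past the middle (0.2) and stays; about 3 N on the raised end, pushed down some 3 mm, trips it; fully over it meets a firm stop.
- switch3 (a joint): Angle (rad) of the third from the left rocker: 0 = ON (the half towards the sockets is down and level, the end towards the robot stands raised), 0.4 = OFF (the other way round). It snaps over by itself past the middle (0.2) and stays; about 3 N on the raised end, pushed down some 3 mm, trips it; fully over it meets a firm stop.
- switch4 (a joint): Angle (rad) of the rightmost rocker: 0 = ON (the half towards the sockets is down and level, the end towards the robot stands raised), 0.4 = OFF (the other way round). It snaps over by itself past the middle (0.2) and stays; about 3 N on the raised end, pushed down some 3 mm, trips it; fully over it meets a firm stop.
- switch1_pivot (a point): Top of this rocker at its pivot, 39 mm up: a black V-shaped paddle, 34 mm long (strip x), 22 mm wide, halves 17 mm long. The half that is down lies level, 39 mm up; the end of the raised half stands 45 mm up. A thin white bar marks the ON end (socket side). To rock it, press the raised half straight down to level, some 12 mm from the pivot along strip x.
- switch2_pivot (a point): The same for this rocker; all four are alike.
- switch3_pivot (a point): The same for this rocker; all four are alike.
- switch4_pivot (a point): The same for this rocker; all four are alike.
- socket1 (a point): Centre of the socket of switch 1, on the strip's top face, 36 mm up; 60 mm behind that rocker's pivot.
- socket2 (a point): Centre of the socket of switch 2, on the strip's top face, 36 mm up; 60 mm behind that rocker's pivot.
- socket3 (a point): Centre of the socket of switch 3, on the strip's top face, 36 mm up; 60 mm behind that rocker's pivot.
- socket4 (a point): Centre of the socket of switch 4, on the strip's top face, 36 mm up; 60 mm behind that rocker's pivot.
- repeater: Plug-in wireless repeater: white upright block 34 x 44 x 42 mm (strip x, y, height) with two grey stub aerials at the back that reach 68 mm above the strip's top face. Origin: centre of its underside, on the socket face. Loose: two pins stand in one of the four sockets, a different one from run to run.
- charger: Plug-in USB charger: plain white block 34 x 38 x 36 mm with two ports on top, in another socket. Origin: centre of its underside.
- timer: Plug-in timer: white block 36 x 40 x 22 mm with a round grey dial on top, 33 mm high in all, in another socket. Origin: centre of its underside.
- cover: Flat round blanking cover, 37 mm across, 8 mm high with its tab, in the last socket. Origin: centre of its underside.
- mug: Mug, 82 mm across, 97 mm high, behind the strip. Origin: centre of its underside.
- tape_roll: Roll of masking tape lying flat, 100 mm across, 24 mm high, behind the strip to the right. Origin: centre of its underside.
- keys: Two keys on a ring with a leather tab, lying flat, 128 mm long, 8 mm high, to the right in front of the strip. Origin: centre of its underside.

How it is judged (in metres and radians):
On the way, in this order (a step that is already met when the one before it is completed fails the run):
1. the switch of the repeater's socket is off, for two seconds (((horizontal distance between repeater and socket1 below 0.02 m and value of joint switch1 above 0.32 rad) or (horizontal distance between repeater and socket2 below 0.02 m and value of joint switch2 above 0.32 rad) or (horizontal distance between repeater and socket3 below 0.02 m and value of joint switch3 above 0.32 rad) or (horizontal distance between repeater and socket4 below 0.02 m and value of joint switch4 above 0.32 rad))), for 2 s.
2. the switch of the repeater's socket is on again (((horizontal distance between repeater and socket1 below 0.02 m and value of joint switch1 below 0.08 rad) or (horizontal distance between repeater and socket2 below 0.02 m and value of joint switch2 below 0.08 rad) or (horizontal distance between repeater and socket3 below 0.02 m and value of joint switch3 below 0.08 rad) or (horizontal distance between repeater and socket4 below 0.02 m and value of joint switch4 below 0.08 rad))), for 0.2 s.
At the end, for the whole second after the job is handed in: After the repeater's switch has been off for 2 s and on again, all four switches are on (within 0.08 rad of fully on), all four plugged-in things are within 6 mm of where they were, and mug, tape and keys within 20 mm (value of joint each of switch1, switch2, switch3, switch4 below 0.08 rad and distance of each of repeater, charger, timer, cover from where it was at the start of the episode below 0.006 m and distance of each of mug, tape_roll, keys from where it was at the start of the episode below 0.02 m); the robot touches nothing.
It fails at once if a switch other than the repeater's is rocked off (past its middle) ((not (horizontal distance between repeater and socket1 below 0.02 m) and value of joint switch1 above 0.2 rad) or (not (horizontal distance between repeater and socket2 below 0.02 m) and value of joint switch2 above 0.2 rad) or (not (horizontal distance between repeater and socket3 below 0.02 m) and value of joint switch3 above 0.2 rad) or (not (horizontal distance between repeater and socket4 below 0.02 m) and value of joint switch4 above 0.2 rad)).
It fails at once if something plugged in is pulled out or shoved (moved more than 6 mm) (distance of any of repeater, charger, timer, cover from where it was at the start of the episode above 0.006 m).
It fails at once if the strip is pressed hard (more than 30 N) (contact force between any of the fingers, the arm and socket_strip above 30 N).
It fails at once if mug, tape or keys are moved (more than 20 mm) or lifted (distance of any of mug, tape_roll, keys from where it was at the start of the episode above 0.02 m).
It also fails if it takes over 42 s, if anything falls off the work surface, if the arm or the gripper's body presses on something with over 40 N, if the wrist force passes 120 N, or if a joint passes its speed limit or range.

### The arm

A 6-joint arm with a two-finger parallel gripper is mounted at the origin on a cart in front of the work surface, level with it; the furniture and walls round the work are solid. World frame = base frame: x ahead of the robot, y to its left, z up, the work surface at z = 0. Lengths are in mm, angles in rad, forces in N, time in s.
With the tool pointing down it reaches from about 275 to 825 mm from the base axis. Payload 4.9 kg.
Tool frame: the origin (TCP) lies at the very end of the fingers, on their centre line; the grasp point (between the pads) lies 19 mm behind it; z points along the fingers, y is the direction in which the jaws open and shut (so a half turn about z gives the same grasp; the last joint's range is limited). The gripper opens to 85 mm and grips with 20 to 120 N. Pads are 22 mm wide; open, the fingers measure 114 mm over their backs; the gripper's body (76 mm by 85 mm) begins 54 mm behind the grasp point. The pads swing forward as they close: fully open they stand 13 mm farther back than shut.
Start: joints at [-1.394, 0.326, -0.193, 1.052, 0, 1.437], TCP at [168.213, -523.663, 231.281] pointing down, gripper open.
Joint ranges: [-2.65, 2.65], [-0.97, 1.79], [-1.3, 1.35], [-1.93, 2.1], [-1.47, 1.37], [-3.14, 3.14]. Speed limits (rad/s): [2.57, 2.57, 3.14, 3.14, 3.14, 3.14].

### API

Orientations are given as [roll, pitch, yaw] about the fixed x, y, z axes, in that order (R = Rz(yaw) Ry(pitch) Rx(roll)).
In Python, from bench import bot, solve_ik, imaging gives the robot as it stands. Calls block until the motion is done:
- bot.move_ptp(position, orientation): joint-space move of the TCP to a pose.
- bot.movel(position, rot=None, max_speed=150, threshold=None): straight line of the TCP; rot=None keeps the orientation; max_speed is the mean speed in mm/s. With threshold (N) it stops when the force on the tool has changed by that much, and returns True; else False.
- bot.move_j(angles): joint-space move.
- bot.grip(opening, effort=None): opening from 0.0 (shut) to 1.0 (fully open); effort is the grip in N (None keeps the last); returns when the fingers have stopped.
- bot.dwell(seconds).
- solve_ik(position, orientation): joint angles nearest the present ones, or None.
- bot.get_state(): the state.
- imaging.capture(name): name is "scene" or "top" or "wrist"; returns the picture (384x512x3 uint8, blue, green, red); there is no depth.
- imaging.camera_model(name): a dict with "K" (3x3 intrinsics, pixels), "position" and "rotation" of the camera in the world. Camera axes: x right, y up, looking along -z (the intrinsics and any distortion apply to the point x, -y, -z); pixel columns grow to the right and rows downward; lengths in mm; the calibration is good to about 2 mm. The wrist camera is an equidistant fisheye: a pixel r from the principal point sees the ray r / f radians off the axis. A picture is of the moment at which its call begins: read the wrist's pose just before it. camera_model takes no time and is no camera call; for the wrist camera it gives the pose at the moment of the call.
A pose or a line that the arm cannot do raises bot.IKError and nothing moves.
- bot.sign_off(): hands the job in, once; it reports no verdict.
The state is a dict: "t": time; "qpos": joint angles; "joint_velocities": joint speeds; "effort": joint torques, N m; "tcp_pos": TCP position; "orientation": TCP orientation; "contact_force": force on the tool from outside, world axes, zero at the start; "wrist_torque": the same for the moment, N m; "opening": opening from 0.0 (shut) to 1.0 (fully open).
Only numpy, scipy, OpenCV 4.12 (cv2) and the standard library are available. Lean on these libraries where they do the work, as an engineer would, in place of code of your own. Each camera call takes 0.05 s, during which the arm holds its last target.

## Working session

There is one attempt and no reset: what is moved stays moved. The work goes in short steps, each a Python script; the robot and the scene stay as the last script left them, time stands still between calls to the robot, and variables do not carry over. Pictures are saved under pics/ and viewed, and the job is handed in when it is done.

```bash
mkdir -p pics; ls; python3 - <<'E'
from bench import bot, imaging
import cv2
for n in ("scene","top"):
    cv2.imwrite(f"pics/{n}0.png",imaging.capture(n)); m=imaging.camera_model(n); print(n,m)
s=bot.get_state(); print(s['t'],s['tcp_pos'],s['orientation'],s['contact_force'])
E
```

```text
pics
scene {'K': array([[349.58508765,   0.        , 253.58092911],
       [  0.        , 349.58508765, 194.56608661],
       [  0.        ,   0.        ,   1.        ]]), 'position': array([-16.87593469, 610.1706861 , 556.07733918]), 'rotation': array([ 0.98383219, -0.0035256 , -2.17213312])}
top {'K': array([[375.67870988,   0.        , 261.98340306],
       [  0.        , 375.67870988, 184.48940753],
       [  0.        ,   0.        ,   1.        ]]), 'position': array([490.87563262, 206.22351573, 920.37692584]), 'rotation': array([ 0.10153503, -0.00508579, -1.58152456])}
0.1 [ 168.1322531  -523.1272985   230.57421338] [-3.14003328e+00 -2.31735831e-04  3.10804163e-01] [ 0.53629478 -0.01612751  0.04912584]
```

View pics/scene0.png

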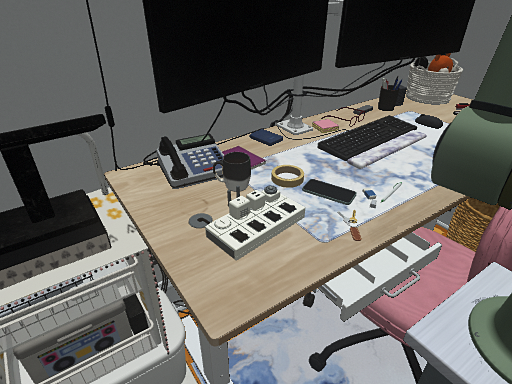

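View pics/top0.png

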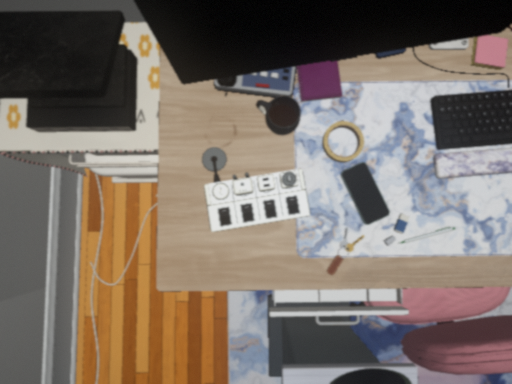

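The strip is at about (257,200) in the top view. Its sockets, left to right, look like cover, a block with aerials, charger, timer. I'll zoom in and measure.

```bash
cat > h.py <<'E'
import numpy as np, cv2
from scipy.spatial.transform import Rotation as R
def rot(m): return R.from_euler('xyz',m['rotation']).as_matrix()
def ray(m,px,z):
    K=m['K']; d=np.array([(px[0]-K[0,2])/K[0,0],-(px[1]-K[1,2])/K[1,1],-1.]); d=rot(m)@d
    return m['position']+d*(z-m['position'][2])/d[2]
def proj(m,P):
    p=rot(m).T@(np.asarray(P,float)-m['position']); p=p/-p[2]; K=m['K']
    return np.array([K[0,2]+K[0,0]*p[0],K[1,2]-K[1,1]*p[1]])
E
python3 - <<'E'
import cv2,numpy as np
from h import *
from bench import imaging
t=cv2.imread('pics/top0.png'); s=cv2.imread('pics/scene0.png')
m=imaging.camera_model('top'); ms=imaging.camera_model('scene')
a=cv2.resize(t[160:240,190:325],None,fx=5,fy=5,interpolation=cv2.INTER_CUBIC)
cv2.imwrite('pics/topz.png',a)
b=cv2.resize(s[140:260,190:320],None,fx=5,fy=5,interpolation=cv2.INTER_CUBIC)
cv2.imwrite('pics/scenez.png',b)
# black rockers in roi
roi=np.zeros(t.shape[:2],np.uint8); roi[190:232,205:312]=255
mask=((t.max(2)<80)&(roi>0)).astype(np.uint8)
n,l,st,c=cv2.connectedComponentsWithStats(mask)
for i in range(1,n):
    if st[i,4]>30:
        ys,xs=np.where(l==i); print('blk',c[i],st[i],cv2.minAreaRect(np.c_[xs,ys].astype(np.float32)),ray(m,c[i],41))
hsv=cv2.cvtColor(t,cv2.COLOR_BGR2HSV)
w=((hsv[...,1]<40)&(hsv[...,2]>170)).astype(np.uint8)
w[:, :200]=0; w[:,315:]=0; w[:160]=0;w[235:]=0
w=cv2.morphologyEx(w,cv2.MORPH_CLOSE,np.ones((9,9)))
n,l,st,c=cv2.connectedComponentsWithStats(w)
i=1+st[1:,4].argmax(); ys,xs=np.where(l==i); r=cv2.minAreaRect(np.c_[xs,ys].astype(np.float32)); print(st[i],r)
for p in cv2.boxPoints(r): print(p,ray(m,p,36))
E
```

```text
blk [292.43 205.79] [288 198  10  15 100] ((292.25, 204.75001525878906), (14.904827117919922, 7.648529529571533), 78.69007110595703) [529.58540601 130.07436142  41.        ]
blk [269.82524272 209.31067961] [265 201  10  16 103] ((269.689208984375, 208.6351318359375), (14.631509780883789, 7.726752281188965), 80.53767395019531) [521.91715074 183.08680201  41.        ]
blk [247.08653846 213.02884615] [243 205   9  16 104] ((247.0800018310547, 212.5599822998047), (14.424980163574219, 7.636753559112549), 81.8698959350586) [513.81156368 236.2821508   41.        ]
blk [224.37037037 216.80555556] [220 209  10  16 108] ((224.2432403564453, 216.45947265625), (14.138313293457031, 7.891151428222656), 80.53767395019531) [505.59058049 289.28615331  41.        ]
[ 204  160  111   75 4973] ((259.0, 197.0), (74.0, 110.0), 90.0)
[204. 160.] [640.92629119 338.13893966  36.        ]
[314. 160.] [638.33949432  76.13668822  36.        ]
[314. 234.] [463.41011098  80.47088452  36.        ]
[204. 234.] [466.20389525 337.28230399  36.        ]
```

View pics/topz.png

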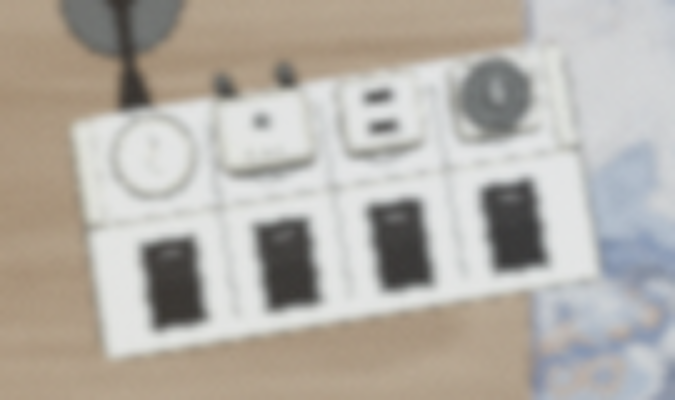

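View pics/scenez.png

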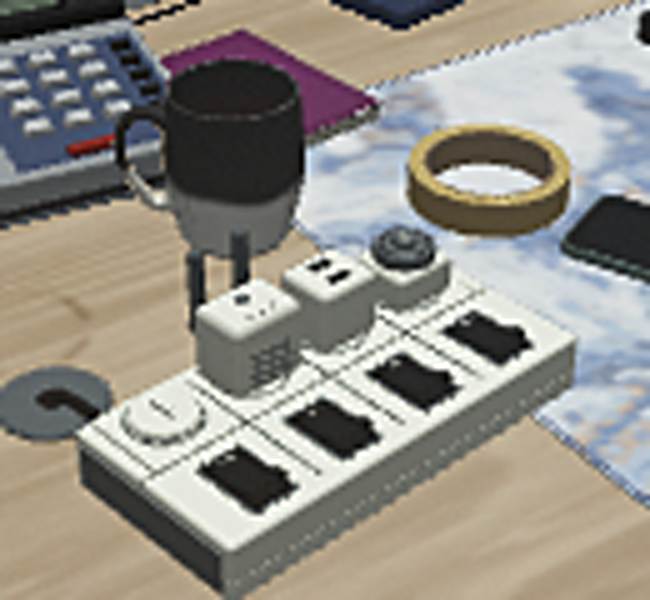

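The zoomed views show the repeater in socket 2, with its aerials at about (235,175) and (247,174). From left to right: blanking cover (1), repeater (2), charger (3), timer (4). Rocker spacing measures 53.6 mm against 54 mm given. Next I cross-check with the strip corners and the scene view.

```bash
python3 - <<'E'
import cv2,numpy as np
from h import *
from bench import imaging,solve_ik
m=imaging.camera_model('top'); ms=imaging.camera_model('scene')
pts=[(108,357),(600,277),(560,42),(72,122)]
P=[ray(m,(190+(u-2)/5,160+(v-2)/5),36)[:2] for u,v in pts]; P=np.array(P); print(P.round(1))
for i in range(4): print(np.linalg.norm(P[i]-P[(i+1)%4]).round(1))
c=P.mean(0); print('centre',c)
C=np.array([[529.6,130.1],[521.9,183.1],[513.8,236.3],[505.6,289.3]])
d=C[3]-C[0]; y=d/np.linalg.norm(d); x=np.array([y[1],-y[0]]); print('yaw',np.arctan2(x[1],x[0]))
for k,s in enumerate((81,27,-27,-81)): print(k+1,'pivot from corners',c-26*x+s*y,'blob',C[3-k])
# scene triangulation: black blobs
s=cv2.imread('pics/scene0.png'); mask=(s.max(2)<70).astype(np.uint8); roi=np.zeros_like(mask); roi[198:250,225:300]=1
n,l,st,cc=cv2.connectedComponentsWithStats(mask*roi)
for i in range(1,n):
    if st[i,4]>30: print('scene',cc[i],st[i,4],ray(ms,cc[i],41))
for h in (36,78):
  q=np.append(c+34*x+27*y,h); print(h,'repeater px',proj(m,q),proj(ms,q))
p=c-26*x+27*y
for dx in(-13,13):
  for z in (43,90,180): print(solve_ik([*(p+dx*x),z],[np.pi,0,np.arctan2(x[1],x[0])]))
E
```

```text
[[473.  320.5]
 [507.8  89.7]
 [619.4 106.1]
 [583.5 337.9]]
233.4
112.8
234.5
111.9
centre [545.90353297 213.5529014 ]
yaw 0.1496270482131048
1 pivot from corners [508.11941966 289.77206423] blob [505.6 289.3]
2 pivot from corners [516.169165   236.37542014] blob [513.8 236.3]
3 pivot from corners [524.21891034 182.97877605] blob [521.9 183.1]
4 pivot from corners [532.26865568 129.58213196] blob [529.6 130.1]
scene [287.46153846 207.17582418] 91 [525.19064534 132.30738291  41.        ]
scene [272.3960396  215.87128713] 101 [517.54166447 185.6774075   41.        ]
scene [256.39823009 225.18584071] 113 [509.72757985 238.63284537  41.        ]
scene [239.21774194 235.40322581] 124 [501.30484046 291.85330691  41.        ]
36 repeater px [243.1606649  186.96563504] [239.0101019  213.96321467]
78 repeater px [242.32623547 185.19826051] [238.66956529 200.00123436]
[ 0.30295721  0.53090515 -0.41283191  0.62705928  0.         -2.98826249]
[ 0.30295721  0.46926677 -0.36992114  0.73160841  0.         -2.98826249]
[ 0.30295721  0.37481604 -0.25887403  0.93710625  0.         -2.98826249]
[ 0.29606058  0.5674149  -0.34308743  0.66029399  0.         -2.99515912]
[ 0.29606058  0.50878674 -0.30072624  0.76128335  0.         -2.99515912]
[ 0.29606058  0.4190617  -0.19049558  0.96123904  0.         -2.99515912]
```

The corner fit gives 233.9 x 112.4 mm against 236 x 114, and its pivot 2 is (516,236). The blob estimates are about 2–6 mm nearer the robot, which fits the lit bar and the raised halves shifting them. I'll move above, shut the fingers and check with the wrist camera.

```bash
python3 - <<'E'
import cv2,numpy as np
from h import *
from bench import imaging,bot
yaw=.1496; x=np.array([np.cos(yaw),np.sin(yaw)]); p=np.array([515.2,236.6])-13*x
bot.grip(0.0,20)
bot.move_ptp([*p,170],[np.pi,0,yaw-np.pi])
s=bot.get_state(); print(s['t'],s['tcp_pos'],s['orientation'],s['qpos'],s['opening'],s['contact_force'])
m=imaging.camera_model('wrist'); print(m)
im=imaging.capture('wrist'); cv2.imwrite('pics/w1.png',im)
np.savez('w1.npz',**m)
E
```

```text
3.7833 [502.75894955 233.96112016 170.04082602] [-3.14140327e+00  1.74869302e-04 -2.99333204e+00] [ 3.02549665e-01  3.82341344e-01 -2.75042126e-01  9.13269170e-01
 -2.14011954e-04  1.54289055e-01] -0.001588165246831019 [ 0.84638149 -1.02464542 -0.28381319]
{'K': array([[297.31863964,   0.        , 253.82102259],
       [  0.        , 297.31863964, 190.24245565],
       [  0.        ,   0.        ,   1.        ]]), 'position': array([427.18439397, 222.70243854, 313.03703775]), 'rotation': array([-3.05026627e-01,  3.27115825e-04,  1.71847901e+00])}
```

View pics/w1.png

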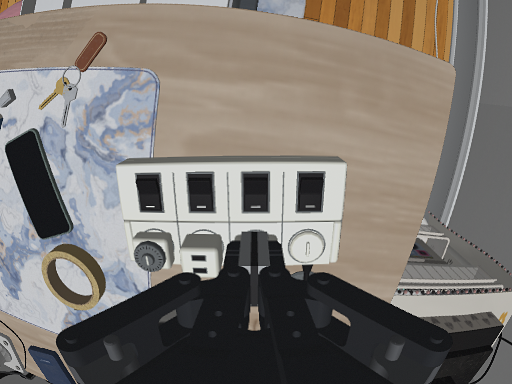

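The wrist view shows the four rockers at about (149,192), (201,193), (256,193) and (310,192). The strip is upside down in this view, so switch 2 is the one at (256,193). The fingertips are at about (253,238). I'll cast fisheye rays at rocker 2's ends and the strip edges.

```bash
cat >> h.py <<'E'
def fray(m,px,z):
    K=m['K']; v=np.array([px[0]-K[0,2],px[1]-K[1,2]]); r=np.hypot(*v); th=r/K[0,0]
    u=v/max(r,1e-9); d=np.array([u[0]*np.sin(th),-u[1]*np.sin(th),-np.cos(th)]); d=rot(m)@d
    return m['position']+d*(z-m['position'][2])/d[2]
E
python3 - <<'E'
import cv2,numpy as np
from h import *
im=cv2.imread('pics/w1.png'); m=dict(np.load('w1.npz'))
a=cv2.resize(im[145:275,110:350],None,fx=3.3,fy=3.3,interpolation=cv2.INTER_CUBIC); cv2.imwrite('pics/w1z.png',a)
yaw=.1496; R2=np.array([[np.cos(yaw),np.sin(yaw)],[-np.sin(yaw),np.cos(yaw)]])
mask=(im.max(2)<80).astype(np.uint8); mask[:160]=0; mask[222:]=0; mask[:,:125]=0; mask[:,340:]=0
n,l,st,c=cv2.connectedComponentsWithStats(mask)
for i in range(1,n):
    if st[i,4]>150: 
        x0,y0,w,h,A=st[i]; cx=x0+w/2-.5
        f=fray(m,(cx,y0-.5),45)[:2]; b=fray(m,(cx,y0+h-.5),39)[:2]; s1=fray(m,(x0-.5,y0+h-8),39)[:2]; s2=fray(m,(x0+w-.5,y0+h-8),39)[:2]
        print(st[i],'front',f.round(1),'back',b.round(1),'len',(R2@(b-f)).round(1),'w',np.linalg.norm(s1-s2).round(1),'pivot',((f+b)/2).round(1), ((s1+s2)/2).round(1))
E
```

```text
[243 173  25  39 935] front [493.4 233.6] back [534.2 239.7] len [41.2 -0. ] w 24.5 pivot [513.8 236.6] [526.4 238.5]
[297 173  27  38 894] front [485.6 284.7] back [525.3 294.1] len [40.6  3.4] w 27.5 pivot [505.4 289.4] [517.4 292.5]
[136 174  26  38 810] front [508.9 131.5] back [551.4 130.9] len [42.  -6.9] w 29.1 pivot [530.1 131.2] [543.1 130.4]
[188 174  26  38 876] front [501.7 183.1] back [542.5 185.8] len [40.7 -3.4] w 26.4 pivot [522.1 184.4] [534.5 185. ]
```

View pics/w1z.png

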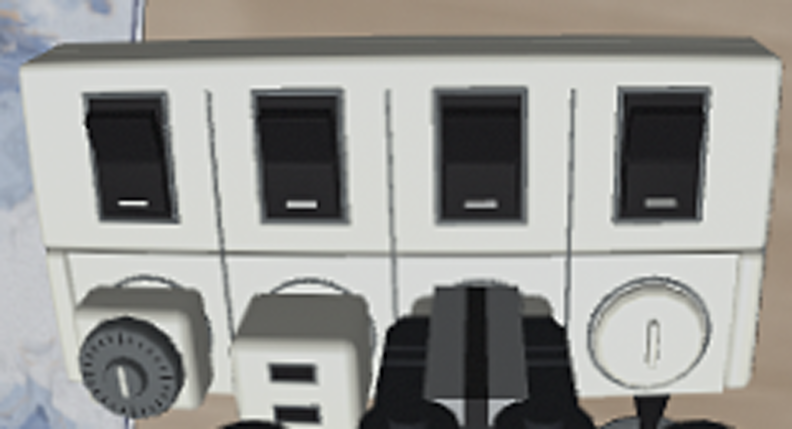

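```bash
python3 - <<'E'
import numpy as np
from h import *
m=dict(np.load('w1.npz'))
g=lambda u,v,z:fray(m,(110+(u+.5)/3.3-.5,145+(v+.5)/3.3-.5),z).round(1)
a,b=g(480,88,36),g(480,222,36)
print('frame',a,b,b-a,(a+b)/2); print('fold',g(480,160,39)); print('front edge',g(432,150,37),g(527,150,37))
print('strip top front',g(480,57,36),'divide line',g(480,250,36))
E
```

```text
frame [494.5 233.9  36. ] [535.8 240.1  36. ] [41.3  6.2  0. ] [515.15 237.    36.  ]
fold [515.3 237.   39. ]
front edge [514.9 222.6  37. ] [510.8 250.3  37. ]
strip top front [485.4 232.5  36. ] divide line [545.  241.4  36. ]
```

Pivot 2 is (515.2,237.0). The fold and the frame centre agree with each other, and the strip's front edge is 30 mm ahead against 31 expected. Now I press the robot-side half, 12 mm from the pivot.

```bash
python3 - <<'E'
import cv2,numpy as np
from h import *
from bench import imaging,bot
yaw=.1496; x=np.array([np.cos(yaw),np.sin(yaw)]); p=np.array([515.2,237.])-12*x
bot.movel([*p,58],max_speed=100)
s=bot.get_state(); print(s['t'],s['tcp_pos'],s['contact_force'])
for z in (44,42,41,40,39.3,38.6):
    hit=bot.movel([*p,z],max_speed=12,threshold=7)
    s=bot.get_state(); print(z,hit,s['t'],s['tcp_pos'].round(2),s['contact_force'].round(2))
    if hit: break
bot.movel([*p,75],max_speed=100)
print(bot.get_state()['t'])
cv2.imwrite('pics/top2.png',cv2.resize(imaging.capture('top')[160:240,190:325],None,fx=5,fy=5,interpolation=cv2.INTER_CUBIC))
cv2.imwrite('pics/w2.png',cv2.resize(imaging.capture('wrist')[130:330,100:400],None,fx=2.5,fy=2.5))
E
```

```text
5.1 [503.89095349 235.39650736  58.63478806] [0.39612731 0.12680673 0.43551137]
44 False 6.4167 [503.2  235.22  44.02] [-2.66  0.36  2.93]
42 False 6.7333 [503.83 235.28  41.85] [0.52 0.51 0.28]
41 False 6.9833 [503.46 235.21  40.9 ] [0.11 0.56 0.08]
40 False 7.2333 [503.29 235.18  39.91] [ 0.04  0.36 -0.03]
39.3 False 7.4833 [503.28 235.19  39.26] [ 1.04 -0.11 -0.07]
38.6 False 7.7333 [503.42 235.26  39.05] [-1.95 -0.87  5.48]
8.25
```

View pics/w2.png

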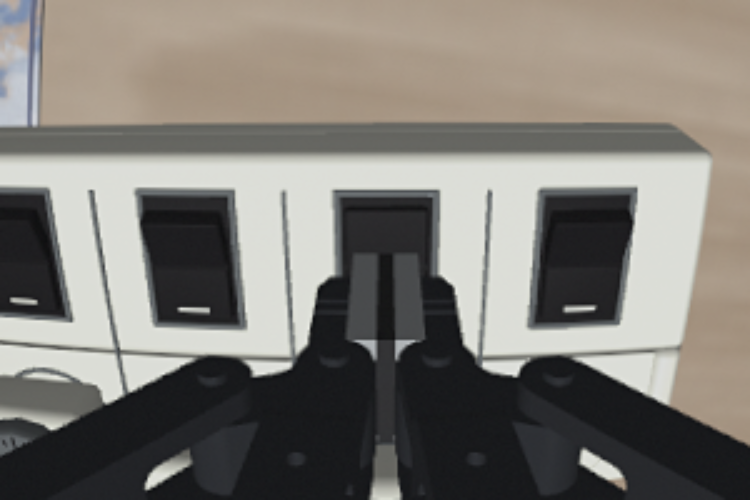

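The wrist view shows switch 2 at about (385,225), with its robot-side half now level, while the neighbours' ends still stand raised. The force trace shows the snap below z = 44 and the firm stop at 39.05. Switch 2 has been off since about t = 6.7. I'll dwell, then press the socket-side half.

```bash
python3 - <<'E'
import cv2,numpy as np
from h import *
from bench import imaging,bot
yaw=.1496; x=np.array([np.cos(yaw),np.sin(yaw)]); p=np.array([515.2,237.])+12*x
bot.dwell(2.5)
bot.movel([*p,75],max_speed=60)
bot.movel([*p,56],max_speed=60)
s=bot.get_state(); print(s['t'],s['tcp_pos'],s['contact_force'])
for z in (44,42,41,40,39.3,38.6):
    hit=bot.movel([*p,z],max_speed=12,threshold=7)
    s=bot.get_state(); print(z,hit,s['t'],s['tcp_pos'].round(2),s['contact_force'].round(2))
    if hit: break
bot.movel([*p,75],max_speed=80)
p=p-40*x
bot.movel([*p,200],max_speed=120)
s=bot.get_state(); print(s['t'],s['tcp_pos'],s['contact_force'])
cv2.imwrite('pics/w3.png',cv2.resize(imaging.capture('wrist')[130:290,100:370],None,fx=2.8,fy=2.8))
cv2.imwrite('pics/s3.png',cv2.resize(imaging.capture('scene')[140:260,190:320],None,fx=4.5,fy=4.5))
E
```

```text
11.8667 [526.47790898 238.63842343  55.36999531] [-0.69987877  0.29522037  0.73010151]
44 False 13.0167 [527.45 238.86  44.25] [ 0.12 -0.69  2.38]
42 False 13.3333 [526.17 238.63  41.4 ] [0.02 0.33 0.59]
41 False 13.5833 [526.67 238.72  40.67] [-0.56  0.18  0.71]
40 False 13.8333 [526.97 238.75  39.91] [ 0.51 -0.29  0.37]
39.3 False 14.0833 [527.06 238.76  39.27] [-0.12 -0.3  -0.07]
38.6 False 14.3333 [527.16 238.82  39.07] [-1.14 -0.41  5.38]
16.1833 [487.18838816 232.68543884 199.2299403 ] [-0.07576769  0.89455486  0.23698128]
```

View pics/w3.png

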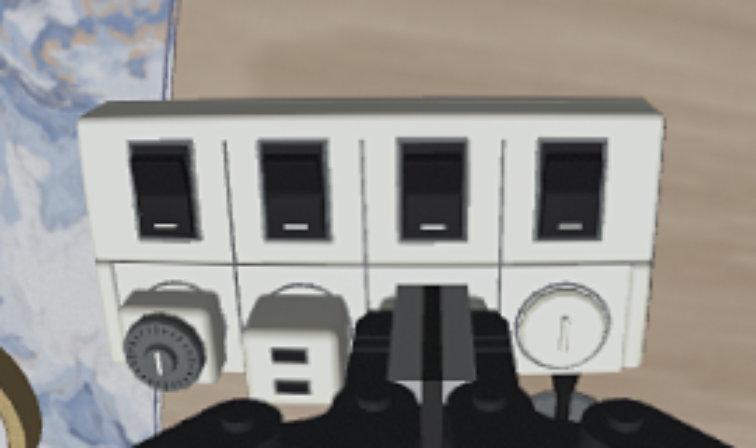

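View pics/s3.png

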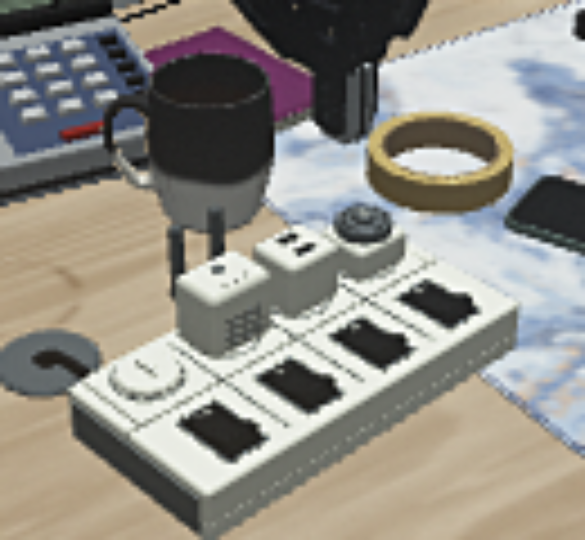

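The wrist view shows switch 2, at (432,190), looking the same as the other three: robot end raised, white bar at the level end. In the scene view the repeater, at (225,300), and everything else sit as before, and the hand is clear. I'm handing in.

```bash
python3 -c "
from bench import bot
print(bot.sign_off(), bot.get_state()['t'])"
```

```text
the job is handed in; nothing more can be done
the job is handed in; nothing more can be done
```

I power-cycled the repeater at switch 2 (its own socket, second from the left) and handed the job in; sign-off gives no verdict.

- **Presses:** I rocked switch 2 off at about t = 6.5 s and back on at about t = 13 s, so it was off for about 6 s. Both presses tripped with a clear snap and met the stop at z ≈ 39 mm. The highest force I read was about 5.5 N.
- **Final state:** The last pictures, at t ≈ 16 s, show all four rockers in the ON position. The four plugged-in things and the mug and tape look unmoved. The keys lie outside those last crops, so I did not re-check them, but the hand never went near them after the start. The gripper was 200 mm up and touching nothing.
- **Disagreements:** The first pivot estimates, from the dark rocker blobs, lay 2–6 mm nearer the robot than the corner estimate. The wrist view settled it at (515.2, 237.0).

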